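Dump the tipping cup that holds the heat sink

ROBOT

A 7-joint arm with a two-finger parallel gripper is mounted at the origin on the work surface. World frame = base frame: x ahead of the robot, y to its left, z up, the work surface at z = 0. Lengths are in m, angles in rad, forces in N, time in s.
With the tool pointing down it reaches from about 0.425 to 0.825 m from the base axis. Payload 3.6 kg.
Tool frame: the origin (TCP) lies midway between the tips of the shut fingers; the grasp point (between the pads) lies 19 mm behind it (hold_point_z is the distance from the TCP to the grasp point, in m); z points along the fingers, y is the line along which they close (so a half turn about z gives the same grasp; the last joint's range is limited). The gripper opens to 93 mm and grips with 3 to 60 N. Pads are 15 mm wide; open, the fingers measure 128 mm over their backs; the gripper's body (75 mm by 188 mm) begins 65 mm behind the grasp point.
Start: joints at [1.143, 0.615, -0.013, 1.423, 0.008, 1.103, -0.04], TCP at [0.254, -0.598, 0.194] pointing down, gripper open.
Joint ranges: [-3.12, 3.12], [-0.3, 2.06], [-1.34, 1.32], [0.26, 2.42], [-1.36, 4.5], [0.01, 1.98], [-2.84, 2.84]. Speed limits (rad/s): [2.79, 2.79, 3.14, 3.14, 3.14, 3.14, 3.14].

INTERFACE

Orientations are given as a unit quaternion [x, y, z, w].
In Python, from cell import * gives the robot as it stands. The module is installed in compiled form; this text tells all that it offers.
- The arm moves only by the tool jog_arm, never from a script. Its argument "steps" is one flat list of numbers, 7 for each row, row after row: the shift along the tool's x, y, z in mm, then the turn, a rotation vector about the tool's x, y, z in rad, then the finger opening in mm, from 0 to 93. A call has 1 to 8 rows; each row is the pose to reach, as a shift and turn from the pose commanded when the call began, along the tool's axes at that moment; what a row does not reach only later rows make up. A row lasts 1/8 s, in which the tool goes at most 62.5 mm and 10.7 degrees, less where a joint would pass 70% of its speed; a pose out of reach is approached as far as the arm can. A call with a gripper value outside its range is refused whole. The fingers move at their own pace and stop on an object; "newtons" is the grip in N (left out, the last holds). Time passes only in rows, so rows that repeat a pose let the fingers close. It gives the time, the measured TCP pose, the force, the opening and the grip force at its end, in the units of the state.
- get_obs(): the state, without advancing time (a new reading comes with each control period).
- camera(name): name is "side" or "top" or "wrist"; returns a dict with "color" (384x512x3 uint8, red, green, blue), "K" (3x3 intrinsics, pixels), "R" (3x3) and "t" (3): a world point X has camera coordinates R X + t. Camera axes: x right, y down, z forward; pixel columns grow to the right and rows downward; lengths in m; the calibration is good to about 2 mm. A picture is of the moment at which its call begins. There is no depth.
- finish_job(): hands the job in; it is judged then, once.
The state is a dict: "time_s": time; "q": joint angles; "joint_velocities": joint speeds; "joint_torque": joint torques, N m; "eef_pos": TCP position; "tool_rot": TCP orientation; "ft_force": force on the tool from outside, world axes, zero at the start; "moment": the same for the moment, N m; "width": opening from 0.0 (shut) to 1.0 (fully open); "grip_force": force on a finger pad.
Only numpy, scipy, OpenCV 4.12 (cv2) and the standard library are available. Lean on these libraries where they do the work, as an engineer would, in place of code of your own. Each camera call takes 0.05 s, during which the arm holds its last target. There are 200 camera calls.

TASK

Two tipping-cup dispensers stand on the bench. On the one whose cup holds the finned heat sink, push the paddle at the cup's side down past the latch until the heat sink drops into the tray beneath, then let go so that the cup swings back upright. Do not touch the heat sink itself, and do not tip the other cup.

Things in the scene. Friction and masses are not known exactly. Their poses are not given: they have to be found in the camera images.
- stand: The dispenser to operate, fixed to the bench: base plate 200 x 215 x 8 mm, two uprights (126 mm high by the paddle, 180 mm with the latch), between them an open aluminium cup (130 long, 96 wide, 45 mm deep). Origin on the bench below the middle of the cup's pivot (axle along y, 115 mm high); z up, the cup tips towards +x, +y is the paddle's side.
- paddle (a point): Point on the tread of that cup's paddle, 76 mm out from the axle; moves with it. The paddle is a flat bar 30 mm wide, 100 mm long from the axle, at y = 110 mm of the stand, clear of all else. Upright cup: it rises towards +x at 40 deg, point at x = 55, 167 mm high, outer end at x = 77, 183 mm high. Fully pressed it falls at 37 deg: point at x = 63, 73 mm high.
- cup (a joint): Tilt of that cup, rad: 0 upright and latched, 1.35 fully tipped (stop). Pushing straight down at x = 58, y = 110 mm of the stand, a 20 mm wide blunt tip meets the paddle at 180 mm height and is at about 85 mm when fully tipped. 10 to 12 N frees the latch (first 0.2 rad), then 4 to 9 N. The heat sink slides out between 0.6 and 1.2. A spring swings the freed cup back to 0.
- sink: The heat sink: dark metal block 30 x 24 x 16 mm with five upright fins, about 25 g, loose on the cup's floor (85 mm high when upright). Origin in the centre of its underside, x along the fins, z up through them. It must end in the catch tray fixed under the cup: 180 x 114 x 40 mm, open-topped, centre at x = 25, y = 0 mm of the stand, inner floor 12 mm high, walls 4 mm.
- spare (a joint): Tilt in rad of the cup of the other dispenser, just like the first but holding a smooth white relay (28 x 22 x 20 mm): 0 upright and latched, where it must stay.

How it is judged:
By the outcome, as a careful person would: the job done as asked, in the order asked, and still so for the second after the job is handed in, with the robot touching nothing.
It also fails if it takes over 32 s, if anything falls off the work surface, if the arm or the gripper's body presses on something with over 40 N, if the wrist force passes 120 N, or if a joint passes its speed limit or range.

## Working session

There is one attempt and no reset: what is moved stays moved. The work goes in short steps, Python scripts to look and compute and a tool call to move; the robot and the scene stay as the last step left them, time stands still between calls to the robot, and variables do not carry over. Pictures are saved under pics/ and viewed, at most 10 in all, crops included, and the job is handed in when it is done.

Besides the shell and the picture viewer there is one more tool, called after "Request:" by a JSON object that holds its "op" and its "data", one argument or row to a line. jog_arm: Moves the arm, as the interface text tells. Its arguments: {"type":"object","properties":{"steps":{"type":"array"},"newtons":{"type":"number"}},"required":["steps"]}

```bash
mkdir -p pics; python3 - <<'E'
from cell import *
import cv2,numpy as np
for n in ["side","top"]:
    c=camera(n); cv2.imwrite(f"pics/{n}0.png",c["color"][:,:,::-1])
    np.savez(f"{n}0.npz",**c); print(n,(-c["R"].T@c["t"]).round(3),c["R"].round(2).tolist(),c["K"].round(0).tolist())
o=get_obs();print(o["time_s"],o["eef_pos"],o["tool_rot"],o["ft_force"])
E
```

```text
side [0.036 0.649 0.77 ] [[-0.81, -0.59, 0.01], [-0.38, 0.51, -0.77], [0.44, -0.63, -0.64]] [[464.0, 0.0, 248.0], [0.0, 464.0, 192.0], [0.0, 0.0, 1.0]]
top [ 0.426 -0.004  0.931] [[0.02, -1.0, -0.01], [-1.0, -0.02, -0.08], [0.08, 0.01, -1.0]] [[357.0, 0.0, 247.0], [0.0, 357.0, 194.0], [0.0, 0.0, 1.0]]
0.1 [ 0.25331217 -0.59779275  0.19320597] [ 9.79978573e-01  1.99099743e-01 -2.49426595e-04 -1.10745984e-03] [ 0.24753645 -0.55021185 -0.43094331]
```

View pics/top0.png

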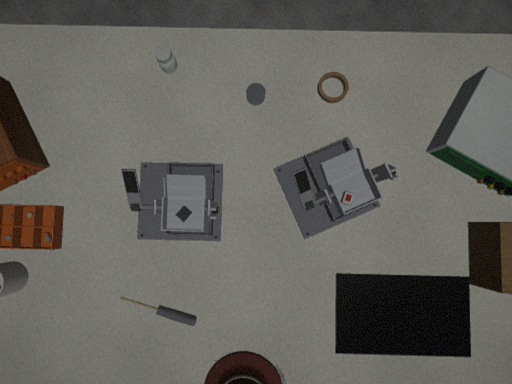

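View pics/side0.png

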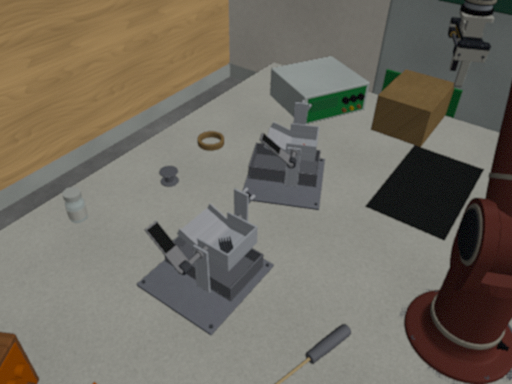

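```bash
python3 - <<'E'
import cv2,numpy as np
t=cv2.imread("pics/top0.png");s=cv2.imread("pics/side0.png")
a=cv2.resize(t[145:255,110:230],(480,440),interpolation=cv2.INTER_CUBIC)
b=cv2.resize(s[190:335,130:290],(0,0),fx=3,fy=3,interpolation=cv2.INTER_CUBIC)
cv2.imwrite("pics/a.png",a);cv2.imwrite("pics/b.png",b)
E
```

```text
(no output)
```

View pics/a.png

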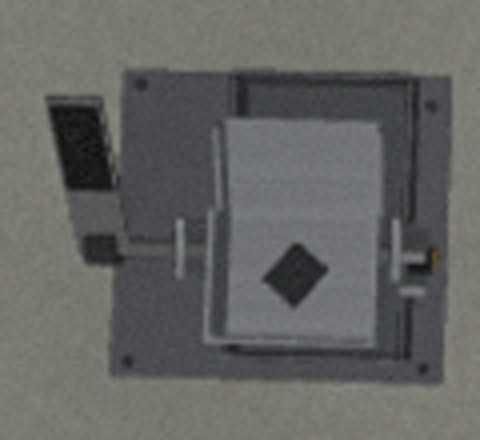

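View pics/b.png

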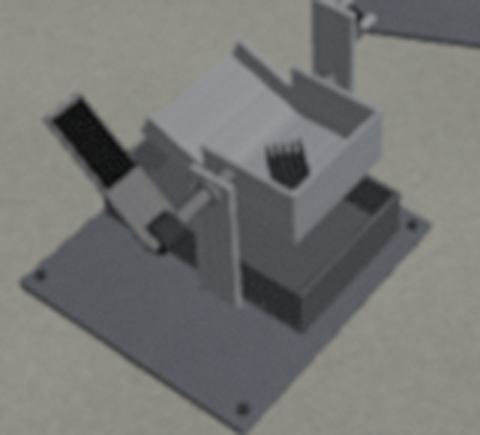

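```bash
cat >h.py <<'E'
import numpy as np
from cell import *
C={n:dict(np.load(n+"0.npz")) for n in("top","side")}
def ray(n,p):
    c=C[n];d=c["R"].T@np.linalg.solve(c["K"],[p[0],p[1],1]);return -c["R"].T@c["t"],d/np.linalg.norm(d)
def plane(n,p,z):
    o,d=ray(n,p);return o+d*(z-o[2])/d[2]
def tri(p,q):
    o1,d1=ray("top",p);o2,d2=ray("side",q)
    s=np.linalg.lstsq(np.c_[d1,-d2],o2-o1,rcond=None)[0]
    a,b=o1+s[0]*d1,o2+s[1]*d2;return (a+b)/2,np.linalg.norm(a-b)
A=lambda u,v:((u+.5)/4-.5+110,(v+.5)/4-.5+145)
B=lambda u,v:((u+.5)/3-.5+130,(v+.5)/3-.5+190)
E
python3 - <<'E'
from h import *
np.set_printoptions(precision=4,suppress=True)
k=[plane("top",A(*p),.008) for p in[(125,72),(450,77),(442,382),(110,378)]]
for a in k:print(a)
k=np.array(k);print("c",k.mean(0),"yaw",np.degrees([np.arctan2(*(k[i]-k[j])[[1,0]]) for i,j in((0,3),(1,2))]),np.degrees([np.arctan2(*-(k[i]-k[j])[[0,1]]) for i,j in((0,1),(3,2))]))
ks=[plane("side",B(*p),.008) for p in[(22,283),(245,432),(430,225)]];print("side corners",*ks)
for m,p,q in[("outL",(45,98),(45,120)),("outR",(102,95),(80,95)),("upright top",(180,220),(218,170)),("latch",(397,220),(332,2))]:print(m,*tri(A(*p),B(*q)))
# paddle outer end at z=.183
print(plane("top",A(73.5,96),.183), plane("side",B(62,107),.183))
o=get_obs();print(o["eef_pos"],o["q"])
E
```

```text
[0.572  0.2811 0.008 ]
[0.5736 0.0686 0.008 ]
[0.3759 0.068  0.008 ]
[0.3733 0.2815 0.008 ]
c [0.4737 0.1748 0.008 ] yaw [-0.13    0.1791] [179.5702 179.2975]
side corners [0.5734 0.2817 0.008 ] [0.3759 0.2814 0.008 ] [0.3769 0.0712 0.008 ]
outL [0.5303 0.2701 0.1804] 0.0012055502113141661
outR [0.5323 0.2403 0.1775] 0.0005582168594132864
upright top [0.4635 0.2054 0.1264] 0.01444296981018099
latch [0.4654 0.0784 0.1781] 0.00965818270577838
[0.5309 0.2537 0.183 ] [0.5287 0.258  0.183 ]
[ 0.2533 -0.5978  0.1932] [ 1.1435  0.6158 -0.0126  1.4247  0.0081  1.1034 -0.0404]
```

The left dispenser in the top view holds the finned dark sink, around (183,213); its paddle is at (128,185). The right one holds the relay. The stand origin is near (0.454, 0.1455) with yaw about 0, so the push point is about (0.512, 0.2555). I'll travel high and over the spare.

Request:
{"op": "jog_arm", "data": {
  "steps": [0, 0, -60, 0, 0, 0, 0, 50, -30, -106, 0, 0, -0.1, 0, 363, -224, -106, 0, 0, -0.7, 0, 363, -224, -106, 0, 0, -0.7, 0, 363, -224, -106, 0, 0, -0.7, 0, 363, -224, -106, 0, 0, -0.7, 0, 363, -224, -106, 0, 0, -0.7, 0, 363, -224, -106, 0, 0, -0.7, 0],
  "newtons": 20
}}

```text
time_s: 1.1
eef_pos: [0.4995, -0.251, 0.2999]
tool_rot: [0.852, 0.523, -0.0, -0.0]
ft_force: [0.0, -0.6, -0.2]
width: 0.188
grip_force: 0.0
```

Request:
{"op": "jog_arm", "data": {
  "steps": [457, -218, 0, 0, 0, -0.47, 0, 457, -218, 0, 0, 0, -0.47, 0, 457, -218, 0, 0, 0, -0.47, 0, 457, -218, 0, 0, 0, -0.47, 0, 457, -218, 0, 0, 0, -0.47, 0, 457, -218, 0, 0, 0, -0.47, 0, 457, -218, 0, 0, 0, -0.47, 0, 457, -218, 20, 0, 0, -0.47, 0]
}}

```text
time_s: 2.1
eef_pos: [0.5119, 0.247, 0.2835]
tool_rot: [0.707, 0.707, 0.001, 0.001]
ft_force: [0.3, -0.5, -0.4]
width: 0.005
grip_force: 0.0
```

Request:
{"op": "jog_arm", "data": {
  "steps": [0, 0, 0, 0, 0, 0, 0, 0, 0, 0, 0, 0, 0, 0]
}}

```text
time_s: 2.35
eef_pos: [0.5114, 0.2437, 0.2822]
tool_rot: [0.707, 0.707, -0.001, 0.0]
ft_force: [0.8, -0.3, -0.8]
width: 0.005
grip_force: 0.0
```

```bash
python3 - <<'E'
from cell import *
import cv2,numpy as np
c=camera("wrist");s=camera("side")
w=c["color"][:,:,::-1];b=cv2.resize(s["color"][130:335,110:290,::-1],(0,0),fx=384/205,fy=384/205)
cv2.imwrite("pics/c.png",cv2.resize(np.hstack([w,b]),(800,int(384*800/(512+b.shape[1])))))
np.savez("wrist0.npz",**c)
o=get_obs();print(o["eef_pos"],o["tool_rot"],o["q"],o["ft_force"])
E
```

```text
[0.51215016 0.24244553 0.282896  ] [ 7.08328652e-01  7.05882425e-01 -2.86865151e-04  6.63324670e-04] [-0.15455466  0.44849927 -0.51099442  1.51988995  0.22818822  1.23295845
 -0.70272333] [-0.01417085  0.46088277 -0.50355342]
```

View pics/c.png

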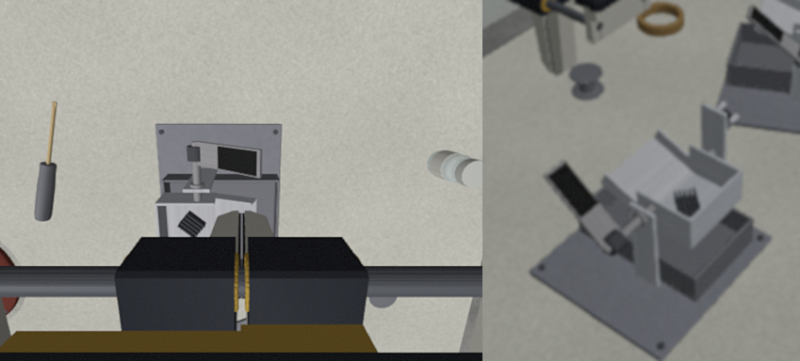

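```bash
python3 - <<'E'
from h import *
np.set_printoptions(precision=4,suppress=True)
C["wrist"]=dict(np.load("wrist0.npz"));s=849/800
print(ray("wrist",(256,192)))
for n,p in[("outT",(263,153)),("outB",(261,178)),("inT",(190,142))]:print(n,plane("wrist",(p[0]*s,p[1]*s),.183))
c=C["wrist"];
for P in([.512,.2425,.283],[.512,.2555,.17],[.512,.2425,.17]):
    x=c["K"]@(c["R"]@np.array(P)+c["t"]);print(x[:2]/x[2]/s)
E
```

```text
(array([0.5104, 0.3182, 0.4729]), array([-0.0019, -0.2673, -0.9636]))
outT [0.5317 0.2669 0.183 ]
outB [0.5302 0.2409 0.183 ]
inT [0.4589 0.2779 0.183 ]
[244.0352 212.6676]
[243.2766 161.461 ]
[243.2561 173.3782]
```

Request:
{"op": "jog_arm", "data": {
  "steps": [12, 0, 10, 0, 0, 0, 0, 12, 0, 50, 0, 0, 0, 0, 12, 0, 85, 0, 0, 0, 0, 12, 0, 98, 0, 0, 0, 0, 12, 0, 105, 0, 0, 0, 0, 12, 0, 112, 0, 0, 0, 0]
}}

```text
time_s: 3.2
eef_pos: [0.5122, 0.2573, 0.1716]
tool_rot: [0.707, 0.707, 0.001, 0.0]
ft_force: [0.1, -0.4, 0.6]
width: 0.005
grip_force: 0.0
```

Request:
{"op": "jog_arm", "data": {
  "steps": [-1, 0, 6, 0, 0, 0, 0, -2, 0, 12, 0, 0, 0, 0, -2, 0, 18, 0, 0, 0, 0, -2, 0, 24, 0, 0, 0, 0]
}}

```text
time_s: 3.7
eef_pos: [0.5117, 0.2549, 0.1468]
tool_rot: [0.707, 0.707, 0.0, 0.0]
ft_force: [0.9, -1.2, 6.8]
width: 0.007
grip_force: 2.2
```

Contact is good and the latch seems freed. I'll keep pressing down to about 86 mm.

Request:
{"op": "jog_arm", "data": {
  "steps": [0, 0, 10, 0, 0, 0, 0, 0, 0, 20, 0, 0, 0, 0, 0, 0, 30, 0, 0, 0, 0, 0, 0, 38, 0, 0, 0, 0, 0, 0, 46, 0, 0, 0, 0, 0, 0, 53, 0, 0, 0, 0, 0, 0, 59, 0, 0, 0, 0, 0, 0, 59, 0, 0, 0, 0]
}}

```text
time_s: 4.7
eef_pos: [0.5171, 0.2565, 0.09]
tool_rot: [0.707, 0.707, 0.006, 0.002]
ft_force: [4.4, 0.5, 5.5]
width: 0.004
grip_force: 3.2
```

```bash
python3 - <<'E'
from cell import *
import cv2,numpy as np
s=camera("side")["color"][150:340,120:300,::-1];t=camera("top")["color"][140:250,110:230,::-1]
cv2.imwrite("pics/d.png",np.hstack([cv2.resize(s,(400,422),interpolation=2),cv2.resize(t,(400,422),interpolation=2)]))
o=get_obs();print(o["eef_pos"],o["ft_force"])
E
```

```text
[0.51708321 0.25651235 0.09030128] [5.25190082 1.06884367 5.2845447 ]
```

View pics/d.png

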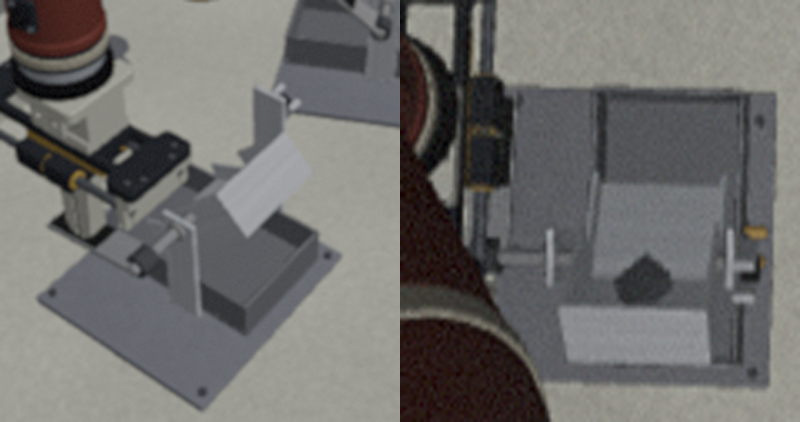

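Request:
{"op": "jog_arm", "data": {
  "steps": [0, 0, 3, 0, 0, 0, 0, 0, 0, 6, 0, 0, 0, 0, 0, 0, 6, 0, 0, 0, 0, 0, 0, 6, 0, 0, 0, 0]
}}

```text
time_s: 5.3
eef_pos: [0.5167, 0.2565, 0.0842]
tool_rot: [0.707, 0.707, 0.006, 0.002]
ft_force: [4.6, 0.9, 5.9]
width: 0.008
grip_force: 3.2
```

```bash
python3 - <<'E'
from cell import *
import cv2,numpy as np
s=camera("side")["color"][150:340,120:300,::-1];t=camera("top")["color"][140:250,110:230,::-1]
cv2.imwrite("pics/e.png",np.hstack([cv2.resize(s,(400,422),interpolation=2),cv2.resize(t,(400,422),interpolation=2)]))
o=get_obs();print(o["eef_pos"],o["ft_force"])
E
```

```text
[0.51674311 0.25647341 0.08424625] [4.64250038 0.53328662 5.77857233]
```

View pics/e.png

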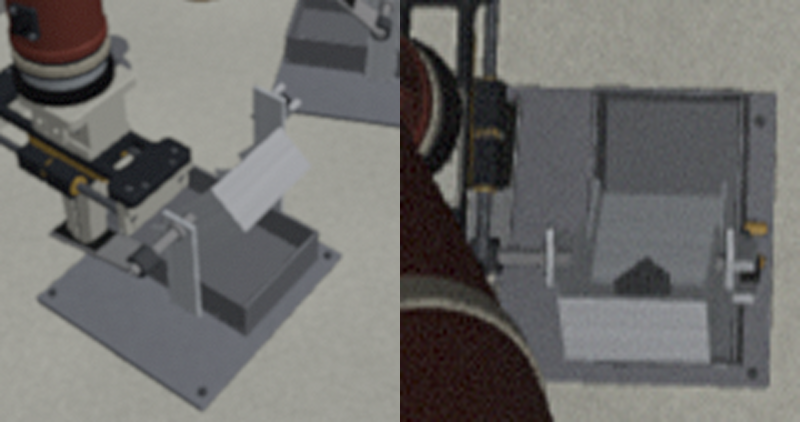

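Request:
{"op": "jog_arm", "data": {
  "steps": [0, 0, 0, 0, 0, 0, 0, 0, 0, 0, 0, 0, 0, 0, 0, 0, 0, 0, 0, 0, 0, 0, 0, 0, 0, 0, 0, 0, 0, 0, -20, 0, 0, 0, 0, 0, 0, -45, 0, 0, 0, 0, 0, 0, -70, 0, 0, 0, 0, 0, 0, -95, 0, 0, 0, 0]
}}

```text
time_s: 6.4
eef_pos: [0.5111, 0.2548, 0.1773]
tool_rot: [0.707, 0.707, -0.0, -0.0]
ft_force: [1.1, -0.4, -0.5]
width: 0.003
grip_force: 0.0
```

Request:
{"op": "jog_arm", "data": {
  "steps": [10, 0, -40, 0, 0, 0, 0, 40, 0, -80, 0, 0, 0, 0, 70, 0, -110, 0, 0, 0, 0, 70, 0, -110, 0, 0, 0, 0]
}}

```text
time_s: 6.9
eef_pos: [0.5108, 0.3287, 0.289]
tool_rot: [0.705, 0.709, 0.003, -0.001]
ft_force: [0.6, -0.2, -0.9]
width: 0.005
grip_force: 0.0
```

```bash
python3 - <<'E'
from cell import *
import cv2,numpy as np
s=camera("side")["color"][150:340,120:300,::-1];t=camera("top")["color"][140:250,110:230,::-1]
cv2.imwrite("pics/f.png",np.hstack([cv2.resize(s,(400,422),interpolation=2),cv2.resize(t,(400,422),interpolation=2)]))
o=get_obs();print(o["eef_pos"],o["ft_force"],o["time_s"])
E
```

```text
[0.5111406  0.32346832 0.28551238] [-0.12216154  0.21188643 -0.48172487] 7.0
```

View pics/f.png

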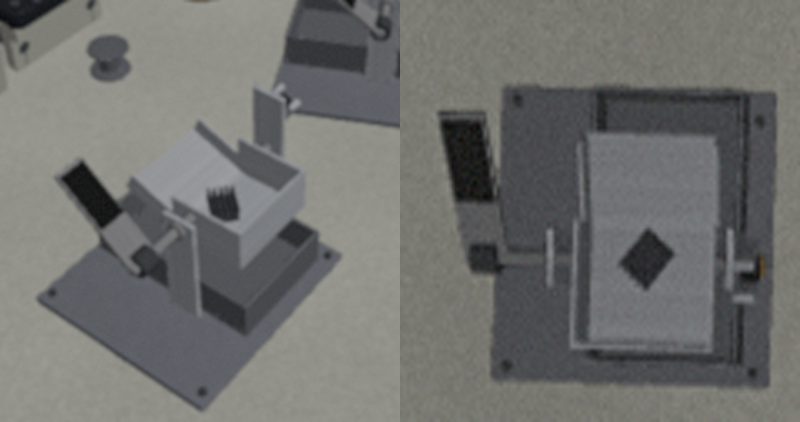

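The sink is still in the cup: it slid only as far as the foot of the spout, top view (648,258). The stop was probably not reached, since the force stayed at 6 N. I'll press again, further.

Request:
{"op": "jog_arm", "data": {
  "steps": [-40, 0, 20, 0, 0, 0, 0, -70, 0, 60, 0, 0, 0, 0, -70, 0, 95, 0, 0, 0, 0, -70, 0, 108, 0, 0, 0, 0, -70, 0, 120, 0, 0, 0, 0, -70, 0, 132, 0, 0, 0, 0, -70, 0, 150, 0, 0, 0, 0, -70, 0, 168, 0, 0, 0, 0]
}}

```text
time_s: 8.0
eef_pos: [0.5156, 0.2573, 0.1218]
tool_rot: [0.707, 0.707, 0.006, 0.002]
ft_force: [3.2, -0.5, 8.2]
width: 0.004
grip_force: 3.3
```

Request:
{"op": "jog_arm", "data": {
  "steps": [0, 0, 15, 0, 0, 0, 0, 0, 0, 28, 0, 0, 0, 0, 0, 0, 31, 0, 0, 0, 0, 0, 0, 34, 0, 0, 0, 0, 0, 0, 34, 0, 0, 0, 0]
}}

```text
time_s: 8.62
eef_pos: [0.5171, 0.2571, 0.0877]
tool_rot: [0.707, 0.707, 0.006, 0.002]
ft_force: [5.0, 0.2, 5.8]
width: 0.004
grip_force: 3.2
```

Request:
{"op": "jog_arm", "data": {
  "steps": [0, 0, 5, 0, 0, 0, 0, 0, 0, 8, 0, 0, 0, 0, 0, 0, 8, 0, 0, 0, 0]
}}

```text
time_s: 9.0
eef_pos: [0.516, 0.2571, 0.0794]
tool_rot: [0.707, 0.707, 0.005, 0.002]
ft_force: [3.5, -0.5, 5.7]
width: 0.004
grip_force: 3.2
```

Request:
{"op": "jog_arm", "data": {
  "steps": [0, 0, 4, 0, 0, 0, 0, 0, 0, 4, 0, 0, 0, 0]
}}

```text
time_s: 9.25
eef_pos: [0.5151, 0.2571, 0.0751]
tool_rot: [0.707, 0.707, 0.005, 0.001]
ft_force: [2.9, 0.4, 5.7]
width: 0.005
grip_force: 3.1
```

```bash
cat >snk.py <<'E'
from cell import *
import cv2,numpy as np
t=camera("top")["color"]
cv2.imwrite("pics/top_last.png",t[:,:,::-1]);cv2.imwrite("pics/side_last.png",camera("side")["color"][:,:,::-1])
g=t.max(2)[150:250,158:220]; m=(g<65).astype(np.uint8)
n,l,s,c=cv2.connectedComponentsWithStats(m)
for i in range(1,n):
    if s[i,4]>25: print("top blob",c[i].round(1)+[158,150],s[i])
o=get_obs();print(o["eef_pos"],o["ft_force"],o["time_s"])
E
python3 snk.py
```

```text
top blob [169.9 177. ] [10 14  4 27 75]
top blob [212.9 192.8] [54 30  4 22 35]
top blob [186.8 189.3] [ 22  34  15  12 121]
[0.51511373 0.25704135 0.07526344] [ 1.46378074 -0.53376484  7.01927196] 9.35
```

The sink has moved to top pixel (187,189), consistent with being in the tray. I'll let go and check.

Request:
{"op": "jog_arm", "data": {
  "steps": [0, 0, 0, 0, 0, 0, 0, 0, 0, 0, 0, 0, 0, 0, 0, 0, 0, 0, 0, 0, 0, 0, 0, -20, 0, 0, 0, 0, 0, 0, -45, 0, 0, 0, 0, 0, 0, -70, 0, 0, 0, 0, 0, 0, -95, 0, 0, 0, 0, 0, 0, -120, 0, 0, 0, 0]
}}

```text
time_s: 10.35
eef_pos: [0.5116, 0.2553, 0.194]
tool_rot: [0.707, 0.707, 0.001, 0.0]
ft_force: [0.5, 0.3, 0.6]
width: 0.004
grip_force: 0.0
```

Request:
{"op": "jog_arm", "data": {
  "steps": [10, 0, -40, 0, 0, 0, 0, 40, 0, -80, 0, 0, 0, 0, 70, 0, -110, 0, 0, 0, 0, 70, 0, -110, 0, 0, 0, 0]
}}

```text
time_s: 10.85
eef_pos: [0.5109, 0.3292, 0.3057]
tool_rot: [0.705, 0.709, 0.004, -0.001]
ft_force: [-0.7, -0.2, -0.1]
width: 0.003
grip_force: 0.0
```

```bash
python3 snk.py; python3 - <<'E'
import cv2,numpy as np
s=cv2.imread("pics/side_last.png")[90:340,130:340];t=cv2.imread("pics/top_last.png")[130:250,110:230]
cv2.imwrite("pics/g.png",np.hstack([cv2.resize(s,(400,476),interpolation=2),cv2.resize(t,(400,476),interpolation=2)]))
E
```

```text
top blob [195.5 172.8] [  9  13  48  44 212]
top blob [214.6 211.3] [53 56  7 10 29]
top blob [194.8 230.9] [  8  69  47  16 112]
[0.51122841 0.32399106 0.30208723] [-0.29214989  0.55507812 -0.27699952] 10.95
```

View pics/g.png

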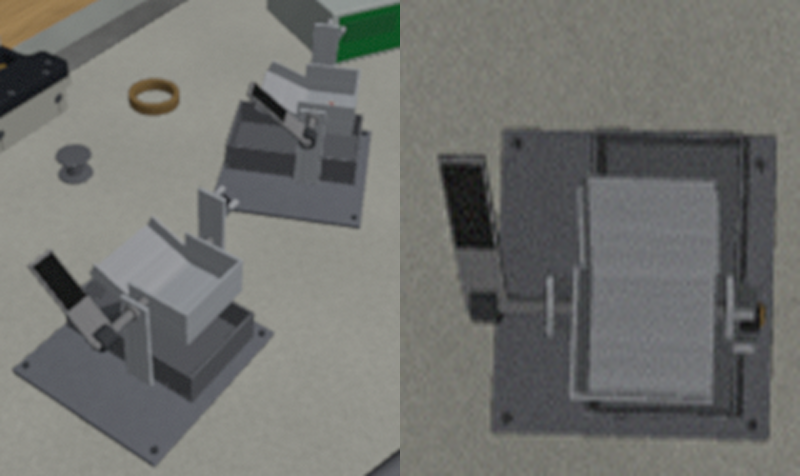

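The cup is empty and upright, the spare is untouched, and the sink is in the tray, now hidden under the spout. Nothing lies on the bench.

```bash
python3 -c "
from cell import *
print(finish_job())"
```

```text
the job is handed in; nothing more can be done
None
```

The heat sink was tipped out on the second press and the cup swung back upright, with the spare cup left untouched; the upright cup hides the sink from the cameras, so I judged it to be in the tray from its position while the cup was tipped and from the empty cup and clear bench afterwards.

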